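# Unlatch the charged battery pack and hold it out of the bench charger

## Robot

A 6-joint arm with a two-finger parallel gripper is mounted at the origin on the work surface. World frame = base frame: x ahead of the robot, y to its left, z up, the work surface at z = 0. Lengths are in m, angles in rad, forces in N, time in s.
With the tool pointing down it reaches from about 0.325 to 0.925 m from the base axis. Payload 3.1 kg.
Tool frame: the origin (TCP) lies midway between the tips of the shut fingers; the grasp point (between the pads) lies 19 mm behind it (grip_point_offset is the distance from the TCP to the grasp point, in m); z points along the fingers, y is the line along which they close (so a half turn about z gives the same grasp; the last joint's range is limited). The gripper opens to 85 mm and grips with 20 to 120 N. Pads are 22 mm wide; open, the fingers measure 114 mm over their backs; the gripper's body (76 mm by 85 mm) begins 54 mm behind the grasp point. The pads swing forward as they close: fully open they stand 13 mm farther back than shut.
Start: joints at [-1.238, 0.217, 1.613, -0, 1.311, -0.112], TCP at [0.269, -0.564, 0.231] pointing down, gripper open.
Joint ranges: [-2.75, 2.75], [-0.78, 2.1], [0.31, 2.55], [-1.13, 4.27], [0.13, 2.63], [-2.58, 2.58]. Speed limits (rad/s): [2.79, 2.79, 3.14, 3.14, 3.14, 3.14].

## Interface

Orientations are given as a unit quaternion [x, y, z, w].
In Python, from bench import read_state, capture, close_job, grip_point_offset gives the robot as it stands.
- The arm moves only by the tool drive_tool, never from a script. Its argument "increments" is one flat list of numbers, 4 for each row, row after row: the shift along the tool's x, y, z in units of 40 mm (1.0 is 40 mm), then the turn about the tool's z in units of 6 degrees (1.0 is 6 degrees). A call has 1 to 5 rows; each row shifts and turns the commanded pose from where the row before left it, along the tool's axes as they then stand; what a row does not reach is not made up. A row lasts 1/10 s, in which the tool goes at most 50 mm and 8.59 degrees, less where a joint would pass 70% of its speed; a pose out of reach is approached as far as the arm can. A call is refused whole if a number of a shift passes 1 or a number of a turn 1, either way. A call with a gripper value outside its range is refused whole. "jaw" is the finger opening in mm, from 0 to 85.4, set as the call begins (left out, the last holds). The fingers move at their own pace and stop on an object; "grip_force" is the grip in N (left out, the last holds). Time passes only in rows, so rows that do not move let the fingers close. It gives the time, the measured TCP pose, the force, the opening and the grip force at its end, in the units of the state.
- read_state(): the state, without advancing time (a new reading comes with each control period).
- capture(name): name is "scene" or "top"; returns a dict with "img" (480x640x3 uint8, red, green, blue), "range_z" (480x640 float32, m along the optical axis (not along the pixel's ray), 0 where there is no reading), "camera_matrix" (3x3 intrinsics, pixels), "extrinsics" (4x4, takes a point from camera to world coordinates). Camera axes: x right, y up, looking along -z (the intrinsics and any distortion apply to the point x, -y, -z); pixel columns grow to the right and rows downward; lengths in m; the calibration is good to about 2 mm. A picture is of the moment at which its call begins.
- close_job(): hands the job in; it is judged then, once.
The state is a dict: "time": time; "q": joint angles; "joint_velocities": joint speeds; "effort": joint torques, N m; "ee_pos": TCP position; "orientation": TCP orientation; "wrist_force": force on the tool from outside, world axes, zero at the start; "moment": the same for the moment, N m; "width": finger opening in m; "gripper_force": force on a finger pad.
Only numpy, scipy, OpenCV 4.12 (cv2) and the standard library are available. Lean on these libraries where they do the work, as an engineer would, in place of code of your own. Each camera call takes 0.05 s, during which the arm holds its last target. There are 200 camera calls.

## Task

Of the two drill battery packs in the bench charger one was never pushed home and stands proud, so it has not charged: leave that one just as it stands. Squeeze together the two side catches of the other pack, the one sitting fully home, and lift it straight up until the foot of its stem is at least 5 cm above the charger. Finish while still holding it up there, upright and still, both catches squeezed in, hanging free from the fingers, with the other things on the bench left alone.

Things in the scene. Friction and masses are not known exactly. Their poses are not given: they have to be found in the camera images.
- charger: Grey two-bay charger screwed to the bench: 110 (x) x 244 (y) x 50 mm high, plus a 16 mm flange at each y end. Origin: centre of its underside, at bench level; z up. Bays at y = +55 and -55 mm. A raised collar, 55 (x) x 52 (y) mm, rim 64 mm above the bench, rings each well; the well's mouth is 43 (x) x 34.4 (y) mm, with an 8 mm thick lip on each y side under which the packs hook.
- pack_a: One of two identical black battery packs, 0.3 to 0.55 kg, in either bay. Origin: centre of its stem's underside; axes parallel to the charger's. Stem 40 (x) x 32 (y) mm, z = 0 to 48; cap 74 (x) x 46 (y) mm, z = 48 to 92. Home, the cap sits on the collar and the origin is 16 mm above the bench; a pack not pushed home stands 16 mm higher on its hooks (origin at 32 mm).
- pack_b: The other of the two identical battery packs; sizes, axes and origin as pack_a. Compare the two packs' heights to tell which one is home.
- pack_a_grip (a point): Midpoint between pack_a's two catches, 72 mm above its origin, 20 mm below its top; axes as the pack's. The catches are grey buttons, 28 (x) x 20 (z) mm, standing 7 mm out of the cap's +y and -y sides: 60 mm across when free, 48 mm when fully squeezed. When home, the collar's rim is 24 mm below this point.
- pack_b_grip (a point): The same point on pack_b.
- pack_a_left (a joint): Catch on pack_a's +y side: 0 free, grows as pressed in, 0.006 m fully in; sprung, 6 N at 0 rising to 12 N fully in. Its hook, fixed to it, lies under the collar's lip when home and clears it when pressed 4 to 5.4 mm in; held pressed, the pack draws straight up.
- pack_a_right (a joint): Catch on the -y side of pack_a, same values and spring.
- pack_b_left (a joint): Catch on the +y side of pack_b, same values and spring.
- pack_b_right (a joint): Catch on the -y side of pack_b, same values and spring.
- drill: Bystander: teal cordless drill without its pack, lying on its side, about 200 x 170 x 58 mm, beyond the charger.
- parts_bin: Bystander: yellow open parts bin, 130 x 95 x 60 mm, beside the charger on its +y side.
- hammer: Bystander: wooden-handled hammer, 260 mm long, lying on the bench on the charger's -y side.
- tin: Bystander: steel tin, 72 mm across, 85 mm high, standing beyond the charger's -y corner.

How it is judged:
By the outcome, as a careful person would: the job done as asked, in the order asked, and still so for the second after the job is handed in, while the arm keeps its last pose, push and grip.
It also fails if it takes over 29 s, if anything falls off the work surface, if the arm or the gripper's body presses on something with over 40 N, if the wrist force passes 120 N, or if a joint passes its speed limit or range.

## Working session

There is one attempt and no reset: what is moved stays moved. The work goes in short steps, Python scripts to look and compute and a tool call to move; the robot and the scene stay as the last step left them, time stands still between calls to the robot, and variables do not carry over. Pictures are saved under pics/ and viewed, at most 10 in all, crops included, and the job is handed in when it is done.

Besides the shell and the picture viewer there is one more tool, called after "Call:" by a JSON object that holds its "method" and its "body". drive_tool: Moves the arm, as the interface text tells. Its arguments: {"type":"object","properties":{"increments":{"type":"array","items":{"type":"number"}},"jaw":{"type":"number"},"grip_force":{"type":"number"}},"required":["increments"]}

```bash
mkdir -p pics
cat > h.py <<'E'
import numpy as np, cv2
from bench import *
def cap(n):
    c=capture(n); K=np.array(c["camera_matrix"]);T=np.array(c["extrinsics"]);z=c["range_z"]
    v,u=np.mgrid[0:480,0:640]
    X=(u-K[0,2])/K[0,0]*z; Y=-(v-K[1,2])/K[1,1]*z
    P=np.stack([X,Y,-z],-1)@T[:3,:3].T+T[:3,3]
    P[z==0]=np.nan
    return c["img"],P
E
python3 - <<'E'
from h import *
s=read_state();print(s["time"],s["ee_pos"],s["orientation"],s["width"],grip_point_offset)
for n in("top","scene"):
    i,P=cap(n);cv2.imwrite(f"pics/{n}0.png",i[...,::-1]);np.save(n+".npy",P)
E
```

```text
0.0 [ 0.26868928 -0.56340342  0.22994839] [ 9.75364669e-01  2.20595413e-01 -1.34623522e-04 -1.18631771e-03] 0.0855297303926958 0.0187
```

View pics/top0.png

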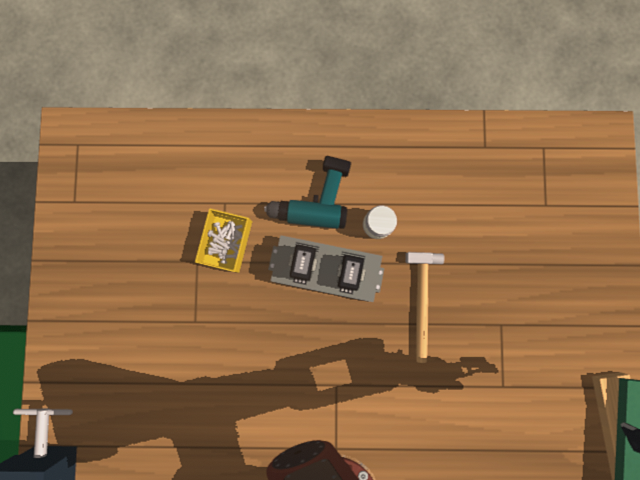

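View pics/scene0.png

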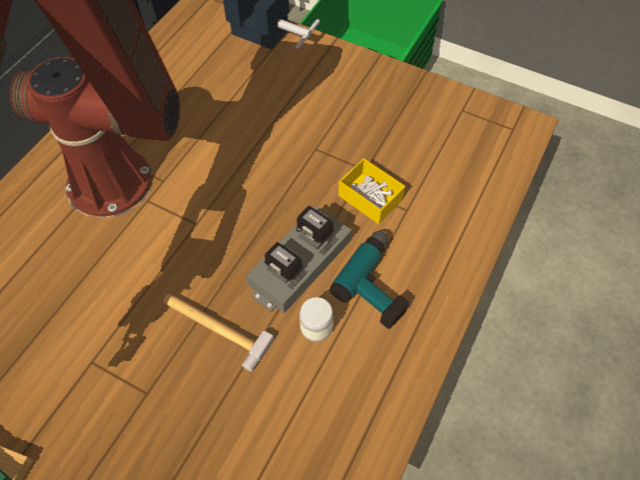

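The top view shows the charger near pixel (326,268), with one pack at (303,262) on its +y side and the other at (351,272) on its -y side. Next I'll measure both heights, the yaw and the centres.

Run:
```python
from h import *
for n in("top","scene"):
    P=np.load(n+".npy").reshape(-1,3); P=P[~np.isnan(P[:,0])]
    if n=="top":
        Pt=np.load("top.npy")
        c=Pt[268,326];print("centre",c,Pt[262,303],Pt[272,351])
        c0=c[:2]
    d=np.linalg.norm(P[:,:2]-c0,axis=1)
    m=(d<.15)&(P[:,2]>.04)&(P[:,2]<.06)
    for lo,hi in((.04,.057),(.09,.16)):
        Q=P[(d<.135)&(P[:,2]>lo)&(P[:,2]<hi)]
        r=cv2.minAreaRect(Q[:,:2].astype(np.float32)*1000);print(n,lo,len(Q),r)
    Q=P[(d<.12)&(P[:,2]>.09)]
    k,l,cc=cv2.kmeans(Q[:,:2].astype(np.float32),2,None,(3,50,1e-5),5,2)
    for j in(0,1):
        q=Q[l[:,0]==j]; t=np.percentile(q[:,2],80); q=q[q[:,2]>t-.006]
        r=cv2.minAreaRect(q[:,:2].astype(np.float32)*1000);print(" pack",len(q),"z",np.median(q[:,2]),q[:,:2].mean(0),r)
i=cv2.imread("pics/top0.png")[225:310,255:395]
j=cv2.imread("pics/scene0.png")[195:315,240:360]
a=cv2.resize(i,(700,425),interpolation=2);cv2.imwrite("pics/ct.png",a)
cv2.imwrite("pics/cs.png",cv2.resize(j,(600,600),interpolation=2))
```

```text
centre [0.54218653 0.02403918 0.05318728] [0.55239086 0.07536969 0.12567049] [ 0.53184355 -0.02978579  0.11139177]
top 0.04 3785 ((580.8870849609375, 14.8929443359375), (244.2075653076172, 189.76976013183594), 78.88583374023438)
top 0.09 1555 ((541.7408447265625, 22.676803588867188), (170.41265869140625, 73.77399444580078), 78.92704010009766)
 pack 668 z 0.12344257860078617 [0.55228543 0.07655502] ((552.6105346679688, 76.69894409179688), (45.85086441040039, 72.81585693359375), 79.15554809570312)
 pack 646 z 0.10794350151812143 [ 0.53107303 -0.03093832] ((531.1787109375, -30.965545654296875), (45.866580963134766, 72.56168365478516), 78.5135726928711)
scene 0.04 3054 ((581.9588623046875, 17.509048461914062), (249.0775146484375, 187.22750854492188), 78.14739990234375)
scene 0.09 1630 ((546.9872436523438, 22.832168579101562), (171.1742706298828, 76.28813934326172), 78.14019775390625)
 pack 549 z 0.12472596031062833 [0.55805213 0.07524978] ((556.8749389648438, 76.09945678710938), (53.720149993896484, 74.10398864746094), 71.99629211425781)
 pack 584 z 0.1090799978250453 [ 0.53681557 -0.03218964] ((536.60888671875, -31.981277465820312), (47.46821212768555, 75.77313232421875), 81.18952178955078)
```

View pics/cs.png

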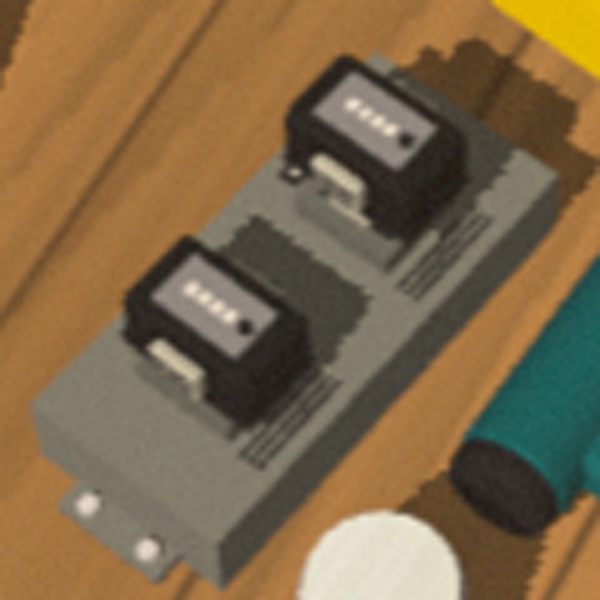

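The +y pack's top is at about 124 mm, so it stands proud. The -y pack's top is at 108 mm, so it is home and is my target. Its centre is about (0.5325, -0.031) and its y axis lies at 78.8°. I'll travel high first, then turn.

Call:
{"method": "drive_tool", "body": {"increments": [0.78,-0.61,0,0,0.78,-0.61,0,0,0.78,-0.61,0,0,0.78,-0.61,0,0,0.78,-0.61,0,0], "jaw": 85, "grip_force": 50}}

```text
time: 0.6
ee_pos: [0.3575, -0.3851, 0.2307]
orientation: [0.975, 0.22, -0.0, -0.001]
wrist_force: [0.9, 1.3, 0.4]
width: 0.0852
gripper_force: 0.0
```

Call:
{"method": "drive_tool", "body": {"increments": [0.78,-0.61,0,0,0.78,-0.61,0,0,0.78,-0.61,0,0,0.78,-0.61,0,0,0.78,-0.61,0,0]}}

```text
time: 1.1
ee_pos: [0.4458, -0.2079, 0.2309]
orientation: [0.975, 0.22, -0.0, -0.0]
wrist_force: [0.5, -0.3, -0.5]
width: 0.0853
gripper_force: 0.0
```

Call:
{"method": "drive_tool", "body": {"increments": [0.78,-0.61,0,0,0.78,-0.61,0,0,0.78,-0.61,0,0,0,0,0,1,0,0,0,1]}}

```text
time: 1.6
ee_pos: [0.4986, -0.1017, 0.2307]
orientation: [0.993, 0.117, -0.001, -0.0]
wrist_force: [0.8, -0.7, -0.2]
width: 0.0848
gripper_force: 0.0
```

Call:
{"method": "drive_tool", "body": {"increments": [0,0,0,1,0,0,0,1,0,0,0,1,0,0,0,1,0,0,0,0.12]}}

```text
time: 2.1
ee_pos: [0.4982, -0.1032, 0.2307]
orientation: [0.995, -0.098, -0.001, -0.0]
wrist_force: [0.0, -0.4, 0.4]
width: 0.0851
gripper_force: 0.0
```

Call:
{"method": "drive_tool", "body": {"increments": [0,0,0,0,0,0,0,0,0,0,0,0]}}

```text
time: 2.4
ee_pos: [0.4985, -0.1033, 0.2312]
orientation: [0.995, -0.097, -0.0, -0.0]
wrist_force: [-0.8, 0.5, -0.4]
width: 0.0851
gripper_force: 0.0
```

Call:
{"method": "drive_tool", "body": {"increments": [0.16,-0.64,0,0,0.16,-0.65,0,0,0.16,-0.64,0,0,0,0,0.8,0,0,0,0.8,0]}}

```text
time: 2.9
ee_pos: [0.5343, -0.0308, 0.1682]
orientation: [0.995, -0.097, 0.002, 0.0]
wrist_force: [-0.2, -0.2, -0.7]
width: 0.085
gripper_force: 0.0
```

Call:
{"method": "drive_tool", "body": {"increments": [0,0,0,0,0,0,0,0]}}

```text
time: 3.1
ee_pos: [0.532, -0.0313, 0.167]
orientation: [0.995, -0.098, -0.001, -0.0]
wrist_force: [-0.1, -0.1, 0.6]
width: 0.0848
gripper_force: 0.0
```

Run:
```python
from h import *
s=read_state();print(s["time"],s["ee_pos"],s["orientation"],s["q"])
i,P=cap("scene");cv2.imwrite("pics/s1.png",cv2.resize(i[140:320,190:430,::-1],(800,600),interpolation=2))
```

```text
3.1 [ 0.53201251 -0.03125352  0.16700749] [ 9.95214863e-01 -9.77068646e-02 -8.57383356e-04 -9.80212984e-05] [-1.90429607e-01  8.84098215e-02  1.88624171e+00  3.98811227e-05
  1.16866667e+00  1.57607715e+00]
```

View pics/s1.png

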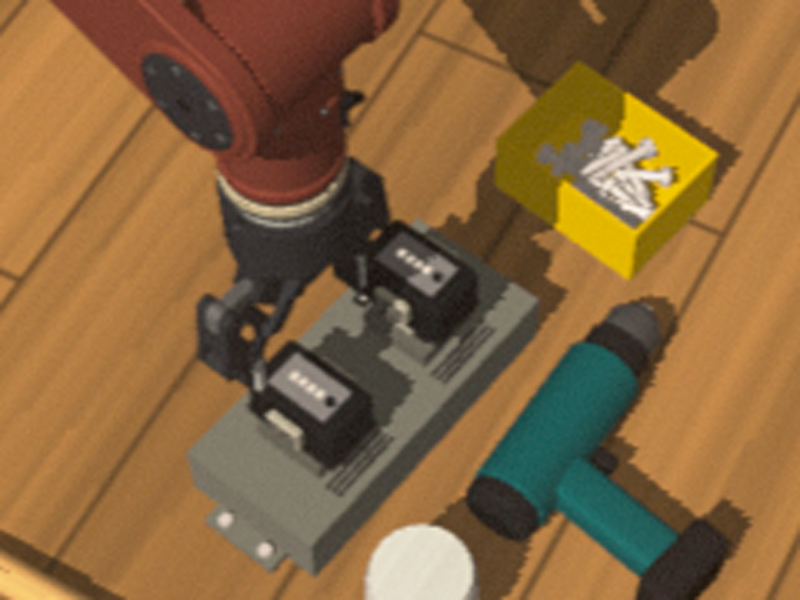

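The picture shows the open gripper above the home pack, with fingers around (230,330) and (370,260) in the crop. I'll check the finger positions in depth.

Run:
```python
from h import *
c=np.array([.5325,-.0312]);a=np.radians(-11.24);R=np.array([[np.cos(a),-np.sin(a)],[np.sin(a),np.cos(a)]])
for n in("scene","top"):
    i,P=cap(n);Q=P.reshape(-1,3);Q=Q[~np.isnan(Q[:,0])]
    L=(Q[:,:2]-c)@R
    for s in(1,-1):
        m=(abs(L[:,0])<.04)&(s*L[:,1]>.035)&(s*L[:,1]<.062)&(Q[:,2]>.135)&(Q[:,2]<.215)
        if m.sum()>5: print(n,s,m.sum(),"x",np.percentile(L[m,0],[2,50,98]).round(4),"y",np.percentile(L[m,1],[2,98]).round(4),"zmin",np.percentile(Q[m,2],[0,2]).round(4))
    m=(abs(L)<.026).all(1)&(Q[:,2]>.1)&(Q[:,2]<.115);print("pack x",L[m,0].min(),L[m,0].max(),m.sum())
    for s,nm in((1,"+y"),(-1,"-y")):   # catches
        m=(abs(L[:,0])<.03)&(s*L[:,1]>.0262)&(s*L[:,1]<.033)&(Q[:,2]>.075)&(Q[:,2]<.101)
        if m.sum()>3: print(" catch",nm,m.sum(),L[m,0].min(),L[m,0].max(),"y",abs(L[m,1]).max(),"ztop",Q[m,2].max())
    m=(abs(L[:,0])<.05)&(abs(L[:,1])<.027)&(Q[:,2]>.08)&(Q[:,2]<.115);print(" cap x",np.percentile(L[m,0],[1,99]),"y",np.percentile(L[m,1],[1,99]))
```

```text
scene 1 74 x [-0.0075  0.0074  0.0146] y [0.042  0.0562] zmin [0.1822 0.1824]
scene -1 57 x [-0.      0.0103  0.015 ] y [-0.0554 -0.0418] zmin [0.1833 0.188 ]
pack x -0.025826991045618516 0.025914806493007765 447
 catch +y 20 -0.010520249187690617 0.015284262289043333 y 0.03285653705333103 ztop 0.10070000477817964
 catch -y 39 -0.0104380215831746 0.01760402990642949 y 0.03060259934428788 ztop 0.10060559619617582
 cap x [-0.03182983  0.0404268 ] y [-0.02626729  0.02309297]Traceback (most recent call last):
  File "<stdin>", line 9, in <module>
    return umr_minimum(a, axis, None, out, keepdims, initial, where)
ValueError: zero-size array to reduction operation minimum which has no identity
```

The fingers and the catches show the same +4 mm x bias in the scene camera, so they're aligned with each other, and they're centred in y. Descending 101 mm.

Call:
{"method": "drive_tool", "body": {"increments": [0,0,0.6,0,0,0,0.6,0,0,0,0.6,0,0,0,0.5,0,0,0,0.22,0]}}

```text
time: 3.75
ee_pos: [0.5324, -0.0315, 0.0661]
orientation: [0.995, -0.098, -0.0, -0.0]
wrist_force: [-0.4, 0.4, -0.1]
width: 0.0849
gripper_force: 0.0
```

Call:
{"method": "drive_tool", "body": {"increments": [0,0,0,0,0,0,0,0,0,0,0,0]}}

```text
time: 4.05
ee_pos: [0.534, -0.0317, 0.0683]
orientation: [0.995, -0.098, 0.002, 0.0]
wrist_force: [-0.4, -1.1, 0.4]
width: 0.0851
gripper_force: 0.0
```

Call:
{"method": "drive_tool", "body": {"increments": [0,0,0,0,0,0,0,0,0,0,0,0,0,0,0,0,0,0,0,0], "jaw": 20, "grip_force": 50}}

```text
time: 4.55
ee_pos: [0.5342, -0.0314, 0.0689]
orientation: [0.995, -0.098, 0.002, -0.0]
wrist_force: [-1.0, 0.4, 7.7]
width: 0.0455
gripper_force: 54.0
```

Call:
{"method": "drive_tool", "body": {"increments": [0,0,0,0,0,0,0,0,0,0,0,0,0,0,0,0,0,0,0,0]}}

```text
time: 5.05
ee_pos: [0.5342, -0.0314, 0.0689]
orientation: [0.995, -0.098, 0.002, -0.0]
wrist_force: [-2.2, 1.5, 8.6]
width: 0.0458
gripper_force: 54.0
```

The width reads 45.6 mm against the expected 48, so I'll look.

Run:
```python
from h import *
s=read_state();print(s["time"],s["ee_pos"],s["width"],s["wrist_force"],s["moment"])
i,P=cap("scene");cv2.imwrite("pics/s2.png",cv2.resize(i[195:300,225:365,::-1],(800,600),interpolation=2))
c=np.array([.5325,-.0312]);a=np.radians(-11.24);R=np.array([[np.cos(a),-np.sin(a)],[np.sin(a),np.cos(a)]])
Q=P.reshape(-1,3);Q=Q[~np.isnan(Q[:,0])];L=(Q[:,:2]-c)@R
for sg in(1,-1):
    for x in range(66,116,4):
        m=(L[:,0]>-.02)&(L[:,0]<.03)&(sg*L[:,1]>.018)&(sg*L[:,1]<.05)&(abs(Q[:,2]-x/1e3)<.002)
        print(sg,x,m.sum(),(L[m].min(0)*1e3).round(1) if m.any() else"",(L[m].max(0)*1e3).round(1) if m.any() else"")
```

```text
5.05 [ 0.53423622 -0.03137701  0.06889186] 0.045804568963882304 [-2.16372885  1.50127114  8.57277793] [0.14400999 0.37419634 0.03057141]
1 66 0  
1 70 0  
1 74 0  
1 78 0  
1 82 0  
1 86 1 [ 9.  36.8] [ 9.  36.8]
1 90 1 [14.8 30.4] [14.8 30.4]
1 94 1 [11.4 34.6] [11.4 34.6]
1 98 3 [11.4 28.7] [16.  34.8]
1 102 7 [-2.2 21. ] [26.3 29.8]
1 106 17 [-1.9 18.6] [28.9 29.5]
1 110 14 [ 0.6 19. ] [25.4 25.1]
1 114 11 [ 3.1 22.9] [15.6 44.3]
-1 66 12 [ 11.7 -24.2] [ 29.2 -20.5]
-1 70 3 [ 12.4 -25.4] [ 22.5 -20.3]
-1 74 7 [ 11.1 -27.2] [ 27.5 -21.9]
-1 78 7 [ 10.1 -32. ] [ 26.5 -20.4]
-1 82 10 [  9.9 -31.5] [ 29.1 -20. ]
-1 86 12 [  3.3 -35.4] [ 23.9 -20.6]
-1 90 7 [  7.4 -35.6] [ 18.5 -20.8]
-1 94 15 [  7.8 -34.5] [ 29.1 -20.5]
-1 98 9 [  9.  -33.2] [ 27.5 -20.6]
-1 102 15 [  8.8 -35. ] [ 28.7 -18.6]
-1 106 7 [  9.9 -35.5] [ 28.1 -19.3]
-1 110 8 [  9.7 -35. ] [ 29.5 -18.7]
-1 114 7 [  8.8 -34.7] [ 27.2 -19.2]
```

View pics/s2.png

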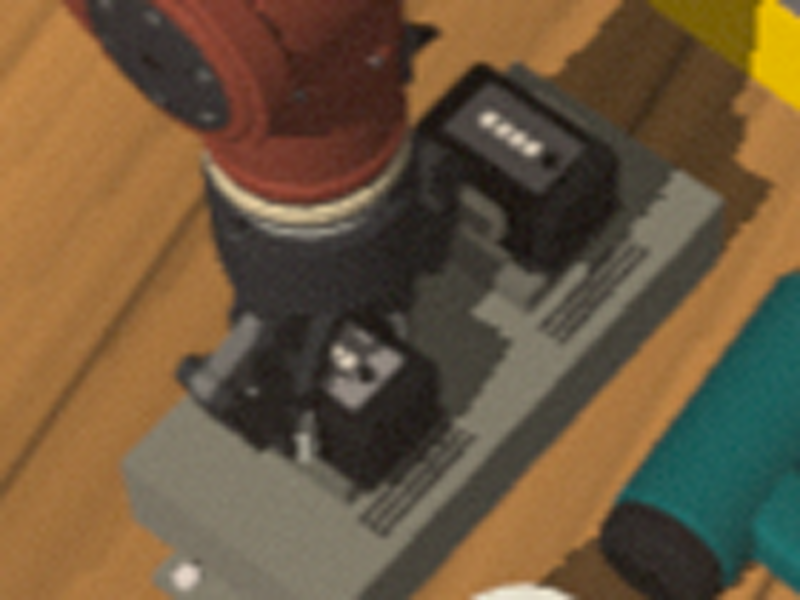

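The finger covers the catch at crop (300,440), and the catch is pressed in. The small width shortfall fits soft pads. I'll lift gently and watch the force.

Call:
{"method": "drive_tool", "body": {"increments": [0,0,-0.05,0,0,0,-0.05,0,0,0,-0.05,0,0,0,-0.05,0,0,0,-0.05,0]}}

```text
time: 5.6
ee_pos: [0.5322, -0.0314, 0.0762]
orientation: [0.995, -0.098, -0.0, -0.0]
wrist_force: [1.6, -0.4, -5.6]
width: 0.0457
gripper_force: 52.3
```

Call:
{"method": "drive_tool", "body": {"increments": [0,0,-0.1,0,0,0,-0.1,0,0,0,-0.1,0,0,0,-0.1,0,0,0,-0.1,0]}}

```text
time: 6.1
ee_pos: [0.5322, -0.0313, 0.0969]
orientation: [0.995, -0.098, -0.0, -0.0]
wrist_force: [0.5, -0.1, -5.7]
width: 0.0457
gripper_force: 52.3
```

Run:
```python
from h import *
s=read_state();print(s["time"],s["ee_pos"],s["width"],s["wrist_force"],s["moment"])
i,P=cap("scene");cv2.imwrite("pics/s3.png",cv2.resize(i[185:290,225:365,::-1],(800,600),interpolation=2))
c=np.array([.5325,-.0312]);a=np.radians(-11.24);R=np.array([[np.cos(a),-np.sin(a)],[np.sin(a),np.cos(a)]])
Q=P.reshape(-1,3);Q=Q[~np.isnan(Q[:,0])];L=(Q[:,:2]-c)@R
m=(L[:,0]>.015)&(L[:,0]<.034)&(abs(L[:,1])<.02)&(Q[:,2]>.1)
print("pack top",np.percentile(Q[m,2],[50,80,95]))
```

```text
6.1 [ 0.53222358 -0.03128699  0.09685654] 0.04572055598235972 [ 0.49999808 -0.13549549 -5.74132155] [-0.05289796 -0.23166713  0.01541574]
pack top [0.33965061 0.43080587 0.43694542]
```

View pics/s3.png

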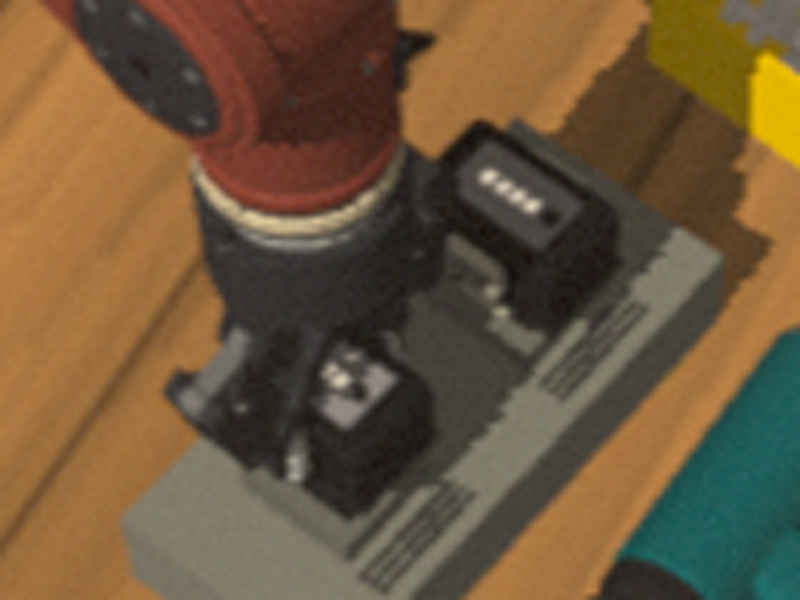

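The pack is rising with the gripper. I need the foot at 114 mm or more, so I'll lift another 90 mm.

Call:
{"method": "drive_tool", "body": {"increments": [0,0,-0.2,0,0,0,-0.3,0,0,0,-0.3,0,0,0,-0.3,0,0,0,-0.3,0]}}

```text
time: 6.65
ee_pos: [0.5322, -0.0313, 0.1538]
orientation: [0.995, -0.098, -0.0, -0.0]
wrist_force: [-0.4, -0.0, -3.9]
width: 0.0457
gripper_force: 52.4
```

Call:
{"method": "drive_tool", "body": {"increments": [0,0,-0.3,0,0,0,-0.3,0,0,0,-0.2,0,0,0,-0.1,0,0,0,0,0]}}

```text
time: 7.15
ee_pos: [0.5329, -0.0314, 0.1892]
orientation: [0.995, -0.098, 0.001, 0.0]
wrist_force: [0.4, 0.0, -5.1]
width: 0.0452
gripper_force: 52.5
```

Call:
{"method": "drive_tool", "body": {"increments": [0,0,0,0,0,0,0,0,0,0,0,0,0,0,0,0,0,0,0,0]}}

```text
time: 7.65
ee_pos: [0.5323, -0.0313, 0.1882]
orientation: [0.995, -0.098, -0.0, -0.0]
wrist_force: [-0.3, -0.3, -3.8]
width: 0.0455
gripper_force: 52.5
```

Run:
```python
from h import *
s=read_state();print(s["time"],s["ee_pos"],s["orientation"],s["width"],s["wrist_force"],s["moment"],np.abs(s["joint_velocities"]).max())
i,P=cap("scene");cv2.imwrite("pics/s4.png",cv2.resize(i[155:305,220:420,::-1],(800,600),interpolation=2))
c=np.array([.5325,-.0312]);a=np.radians(-11.24);R=np.array([[np.cos(a),-np.sin(a)],[np.sin(a),np.cos(a)]])
Q=P.reshape(-1,3);Q=Q[~np.isnan(Q[:,0])];L=(Q[:,:2]-c)@R
m=(L[:,0]>.027)&(L[:,0]<.05)&(abs(L[:,1])<.024)&(Q[:,2]>.09)&(Q[:,2]<.26)
print("cap front z",np.percentile(Q[m,2],[1,5,50,95,99]),m.sum())
m=(L[:,0]>.01)&(L[:,0]<.03)&(abs(L[:,1])<.02)&(Q[:,2]>.08)&(Q[:,2]<.2)
print("stem z",np.percentile(Q[m,2],[0,2,50]) if m.any() else 0,m.sum())
```

```text
7.65 [ 0.53232392 -0.03133848  0.18821119] [ 9.95199076e-01 -9.78709865e-02 -2.62222480e-04 -1.76394154e-05] 0.045451011048877096 [-0.27913445 -0.27849943 -3.79246043] [ 0.02202212 -0.01106191 -0.01554933] 0.0027433353148189413
cap front z [0.18778339 0.19071587 0.21873043 0.23002158 0.23204102] 302
stem z [0.13590257 0.13613657 0.1475629 ] 56
```

View pics/s4.png

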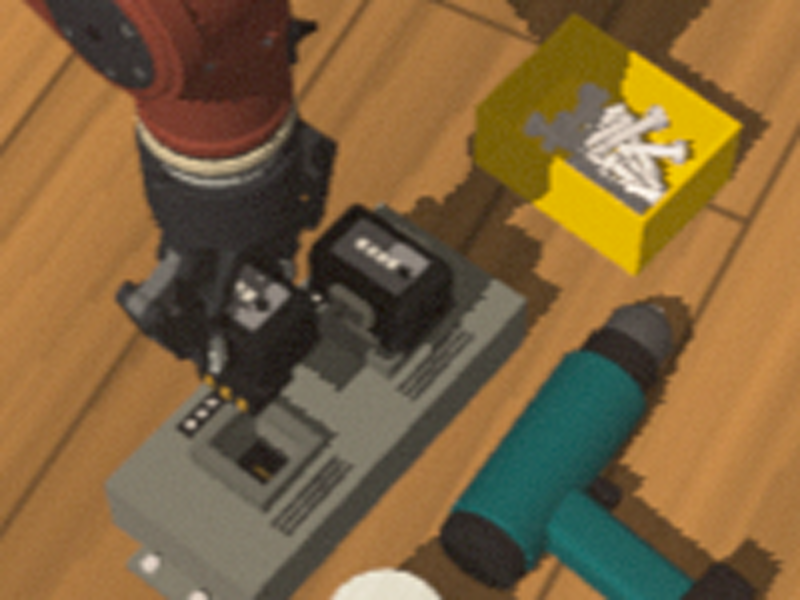

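The picture shows the pack hanging clear over its empty well at crop (265,460), and the proud pack undisturbed. The foot is at about 136 mm, which is 72 mm above the rim. The pack is upright and still, so I'm handing the job in.

```bash
python3 -c "
from bench import *
print(close_job())"
```

```text
the job is handed in; nothing more can be done
None
```

The fully home pack (the charger's -y bay) was squeezed at both catches and drawn straight up; I handed the job in with it held upright and still, its foot about 7 cm above the charger's rim, and the proud pack and other things were not touched.

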